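Open the radio test cradle's guard gate and hold it up

ROBOT

A 6-joint arm with a two-finger parallel gripper is mounted at the origin on the work surface. World frame = base frame: x ahead of the robot, y to its left, z up, the work surface at z = 0. Lengths are in m, angles in rad, forces in N, time in s.
With the tool pointing down it reaches from about 0.35 to 0.975 m from the base axis. Payload 4.9 kg.
Tool frame: the origin (TCP) lies midway between the tips of the shut fingers; the grasp point (between the pads) lies 19 mm behind it; z points along the fingers, y is the line along which they close (so a half turn about z gives the same grasp; the last joint's range is limited). The gripper opens to 85 mm and grips with 20 to 120 N. Pads are 22 mm wide; open, the fingers measure 114 mm over their backs; the gripper's body (76 mm by 85 mm) begins 54 mm behind the grasp point. The pads swing forward as they close: fully open they stand 13 mm farther back than shut.
Start: joints at [-1.385, 0.053, 1.613, -0, 1.476, -0.119], TCP at [0.188, -0.596, 0.231] pointing down, gripper open.
Joint ranges: [-3.01, 3.01], [-1.01, 2.22], [0.06, 2.58], [-1.02, 4.17], [0.09, 2.62], [-3.14, 3.14]. Speed limits (rad/s): [2.57, 2.57, 3.14, 3.14, 3.14, 3.14].

INTERFACE

Orientations are given as a unit quaternion [w, x, y, z].
In Python, from plant import manip gives the robot as it stands.
- The arm moves only by the tool move_arm, never from a script. Its argument "increments" is one flat list of numbers, 5 for each row, row after row: the shift along the tool's x, y, z in mm, then the turn about the tool's z in rad, then the opening, from 0 (shut) to 1 (fully open). In form: [tx, ty, tz, spin, jaw, tx, ty, tz, spin, jaw, ...]. A call has 1 to 8 rows; each row shifts and turns the commanded pose from where the row before left it, along the tool's axes as they then stand; what a row does not reach is not made up. A row lasts 1/12 s, in which the tool goes at most 41.7 mm and 7.16 degrees, less where a joint would pass 70% of its speed; a pose out of reach is approached as far as the arm can. A call with a gripper value outside its range is refused whole. The fingers move at their own pace and stop on an object; the grip force is fixed at half the most. Time passes only in rows, so rows that do not move let the fingers close. It gives the time, the measured TCP pose, the force, the opening and the grip force at its end, in the units of the state.
- manip.state(): the state, without advancing time (a new reading comes with each control period).
- manip.grab_frame(name): name is "scene" or "side" or "wrist"; returns a dict with "image" (400x640x3 uint8, blue, green, red), "fov_y" (degrees; the focal length in pixels is half the picture's height over the tangent of half this angle, whatever the lens; pixels are square), "cx", "cy" (the principal point, pixels), "eye" and "rotation" of the camera in the world; the wrist camera has in their place "T_tool_cam" (4x4, takes a point from camera to tool coordinates, whose origin is the TCP and whose axes are the flange's). Camera axes: x right, y down, z forward; pixel columns grow to the right and rows downward; lengths in m; the calibration is good to about 2 mm. A picture is of the moment at which its call begins: read the wrist's pose just before it. There is no depth.
- manip.job_done(): hands the job in; it is judged then, once.
The state is a dict: "time": time; "joint_pos": joint angles; "joint_vel": joint speeds; "joint_efforts": joint torques, N m; "tool_pos": TCP position; "tool_rot": TCP orientation; "contact_force": force on the tool from outside, world axes, zero at the start; "ft_torque": the same for the moment, N m; "gripper_width": opening from 0.0 (shut) to 1.0 (fully open); "grasp_force": force on a finger pad.
Only numpy, scipy, OpenCV 4.12 (cv2) and the standard library are available. Lean on these libraries where they do the work, as an engineer would, in place of code of your own. Each camera call takes 0.05 s, during which the arm holds its last target. There are 200 camera calls.

TASK

I need both hands free to lift the radio out of the test cradle, so open its orange guard gate for me: squeeze the red catch first, then the blue catch, each by pinching its two upright pads together so that its bolt is drawn off the gate. Then lift the gate by its steel bar, past the click halfway, until it stands nearly upright at its stop, and finish while still holding it there (it drops back if let go). Leave the radio shell, the silver chassis and the screwdriver lying on the bench as they are.

Things in the scene. Friction and masses are not known exactly. Their poses are not given: they have to be found in the camera images.
- cradle: Radio test cradle fixed to the yellow bench: dark steel base 220 (x) x 300 (y) x 12 mm, on it an aluminium nest with a radio, covered by the orange gate; beside its front half two grey pedestals, 58 mm high, centred at x = -65, y = +-125 mm, each carrying a catch. Origin on the bench, mid-cradle (base centre 10 mm in front of it); -x is the front, y is parallel to gate hinge and bar.
- gate_hinge (a point): Middle of the gate's hinge line, 80 mm behind (+x of) the cradle's origin and 69 mm above the bench; the hinge runs along the cradle's y.
- gate (a joint): Gate angle (rad): 0 shut and level, 1.57 would be vertical, stop at 1.5. A steel lug on either side lies under the bolt of the catch there: it opens only when both bolts are drawn. About 300 g, sprung shut (0.12 N m/rad): 2 N at the bar lifts it, but a spring detent resists between about 0.55 and 0.93 rad (7 N at the bar). Let go when wide, it drops back to the detent.
- gate_bar (a point): Middle of the gate's round steel bar, a free-turning roller 12 mm thick and 78 mm long, 82 mm clear between its arms, parallel to the hinge, 180 mm from it (69 mm above the bench when shut, 248 mm fully up). 44 mm clear in front of the gate's frame, free space below: pinch it from above, opening the fingers only partly (45 mm); the tool may keep pointing down all the way.
- red_catch: Red squeeze catch, fixed on the left or right pedestal (swapped from run to run). Base 80 x 30 x 8 mm, origin under its centre, axes parallel to the cradle's. Two red upright pads 26 mm wide (y), tops 60 mm above the origin: thumb pad in front, bolt pad behind; 56 mm (x) over both when shut, about 30 when squeezed. Steel bolt behind, top 26 mm above the origin: keep fingertips above it.
- red_grip (a point): Point to centre the fingers on for squeezing the red catch along the cradle's x: 14.5 mm in front of the catch's origin and 50 mm above it (108 mm above the bench).
- red_bolt (a joint): How far the red bolt pad (8 mm thick, rear face at catch x = +18 mm when shut) is drawn forward (m): 0 shut, up to 0.003 at the start, 0.018 fully drawn; free of the gate from about 0.010. It needs about 4 N and stays where it is left.
- red_thumb (a joint): How far the red thumb pad (6 mm thick, front face at catch x = -38 mm when free) is pressed backward (m): 0 free to 0.010; a spring (2 N at first, 7 N fully in) returns it.
- blue_catch: Blue squeeze catch, the same as the red one but blue, on the other pedestal.
- blue_grip (a point): As red_grip, for the blue catch.
- blue_bolt (a joint): As red_bolt, for the blue catch.
- blue_thumb (a joint): As red_thumb, for the blue catch.
- shell: Bystander: empty black radio shell, 150 x 65 x 30 mm, lying on the bench right of the cradle. Origin under its centre.
- chassis: Bystander: silver radio chassis, 120 x 58 x 18 mm, lying on the bench left of the cradle. Origin under its centre.
- driver: Bystander: screwdriver with a red handle, 160 mm long, lying on the bench in front of the cradle.

How it is judged:
On the way, in this order (a step that is already met when the one before it is completed fails the run):
1. the red catch is squeezed: both its pads pressed together, its bolt drawn off the gate (value of joint red_bolt above 0.011 m and value of joint red_thumb above 0.001 m), for 0.1 s.
2. then the blue catch is squeezed in the same way (value of joint blue_bolt above 0.011 m and value of joint blue_thumb above 0.001 m), for 0.1 s.
3. the gate is swung up past its detent (value of joint gate above 1 rad), for 0.1 s.
At the end, for the whole second after the job is handed in: The gate stands above 1.3 rad (its stop is at 1.5), still (below 0.1 rad/s), held there by the fingers (more than 0.5 N between them and the gate); both bolts still drawn by more than 10 mm; shell, chassis and screwdriver within 20 mm of where they lay (value of joint gate above 1.3 rad and velocity of joint gate between -0.1 and 0.1 rad/s and contact force between the fingers and gate above 0.5 N and value of joint each of red_bolt, blue_bolt above 0.01 m and distance of each of shell, chassis, driver from where it was at the start of the episode below 0.02 m); the arm keeps its last pose, push and grip.
It fails at once if the blue bolt is drawn before the red one (value of joint blue_bolt above 0.007 m and value of joint red_bolt below 0.009 m).
It fails at once if a bystander is knocked away (distance of any of shell, chassis, driver from where it was at the start of the episode above 0.03 m).
It also fails if it takes over 51 s, if anything falls off the work surface, if the arm or the gripper's body presses on something with over 40 N, if the wrist force passes 120 N, or if a joint passes its speed limit or range.

## Working session

There is one attempt and no reset: what is moved stays moved. The work goes in short steps, Python scripts to look and compute and a tool call to move; the robot and the scene stay as the last step left them, time stands still between calls to the robot, and variables do not carry over. Pictures are saved under pics/ and viewed, at most 10 in all, crops included, and the job is handed in when it is done.

Besides the shell and the picture viewer there is one more tool, called after "Call:" as name(argument=value, ...) on one line, values as JSON. move_arm: Moves the arm, as the interface text tells. Its arguments: {"type":"object","properties":{"increments":{"type":"array"}},"required":["increments"]}

```bash
mkdir -p pics; ls; python3 - <<'E'
from plant import manip
import cv2,numpy as np,pickle
s=manip.state();print(s)
d={}
for n in("scene","side"):
    f=manip.grab_frame(n);d[n]=f;print(n,{k:v for k,v in f.items() if k!="image"})
pickle.dump(d,open("f0.pkl","wb"))
cv2.imwrite("pics/scene0.png",d["scene"]["image"]);cv2.imwrite("pics/side0.png",d["side"]["image"])
E
```

```text
pics
{'time': 0.0, 'joint_pos': array([-1.38500970e+00,  5.33490127e-02,  1.61431446e+00,  1.01948708e-05,
        1.47597852e+00, -1.19003319e-01]), 'joint_vel': array([ 0.00251697, -0.00045499,  0.00163542, -0.00063166,  0.00072664,
        0.0011554 ]), 'joint_efforts': array([-1.22295569e-03, -3.93682945e+01, -3.70176494e+01, -1.40619413e-04,
        7.20718337e-03,  1.50443464e-05]), 'tool_pos': array([ 0.18744278, -0.59557428,  0.23005565]), 'tool_rot': array([-1.02426780e-03,  9.88409897e-01,  1.51805221e-01, -2.91378433e-05]), 'contact_force': array([-0.2079157 , -0.30530721,  0.00302897]), 'ft_torque': array([ 0.03137486, -0.01142836,  0.04640546]), 'grasp_force': 0.0, 'gripper_width': 0.9957340010452587}
scene {'fov_y': 56.26199059353722, 'cx': 322.5520335840475, 'cy': 191.63137868302468, 'eye': array([0.98064315, 0.60332494, 0.79724481]), 'rotation': array([-0.11801712,  0.29499591,  0.87624123, -0.36228535])}
side {'fov_y': 48.17625158673912, 'cx': 318.22806928101204, 'cy': 202.80141423728784, 'eye': array([0.48093749, 0.89150335, 0.64685011]), 'rotation': array([ 0.0264556 , -0.03375218,  0.87963836, -0.47370586])}
```

View pics/scene0.png

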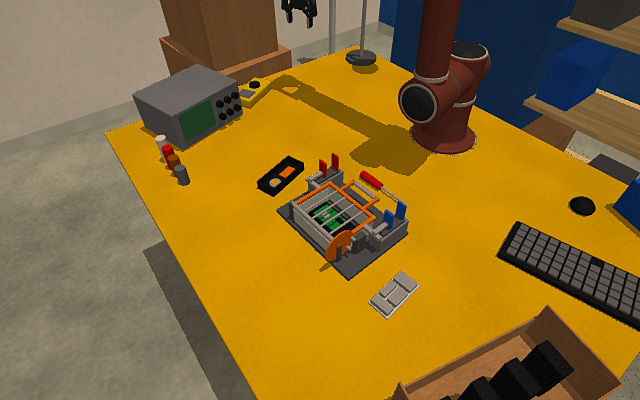

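View pics/side0.png

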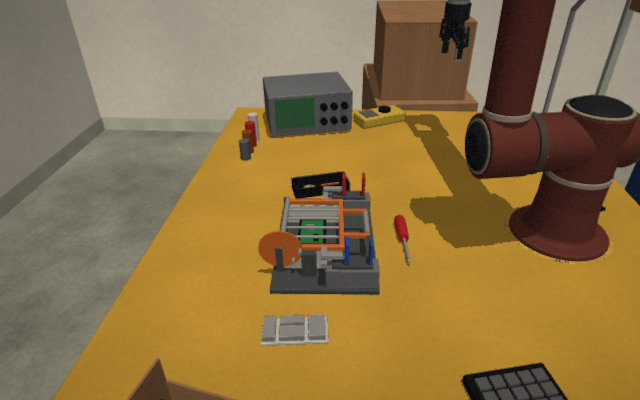

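The scene view shows the cradle mid-picture. The red catch pads are at about (323,165) and (335,160), and the blue ones at (389,220) and (401,210). In the side view red is at about (345,183) and (364,184), and blue at (347,250) and (372,250). So red is on the right (-y) and blue on the left. Next I'll triangulate the pads.

```bash
cat > h.py <<'E'
import cv2,numpy as np
from scipy.spatial.transform import Rotation as R
def rot(q): return R.from_quat([q[1],q[2],q[3],q[0]])
def cam(f,s=None):
    if "eye" in f:
        return np.array(f["eye"]), rot(f["rotation"]).as_matrix()
    T=np.array(f["T_tool_cam"]); Rt=rot(s["tool_rot"]).as_matrix()
    return s["tool_pos"]+Rt@T[:3,3], Rt@T[:3,:3]
def ray(f,uv,s=None):
    e,M=cam(f,s); fl=200/np.tan(np.radians(f["fov_y"]/2))
    d=M@np.array([(uv[0]-f["cx"])/fl,(uv[1]-f["cy"])/fl,1.]); return e,d/np.linalg.norm(d)
def plane(f,uv,z,s=None):
    e,d=ray(f,uv,s); return e+d*(z-e[2])/d[2]
def tri(*rs):
    A=sum(np.eye(3)-np.outer(d,d) for e,d in rs); b=sum((np.eye(3)-np.outer(d,d))@e for e,d in rs)
    return np.linalg.solve(A,b)
def proj(f,p,s=None):
    e,M=cam(f,s); fl=200/np.tan(np.radians(f["fov_y"]/2)); c=M.T@(np.asarray(p)-e)
    return np.array([f["cx"]+fl*c[0]/c[2],f["cy"]+fl*c[1]/c[2]])
def blobs(img,col,amin=25):
    h=cv2.cvtColor(img,cv2.COLOR_BGR2HSV); H,S,V=cv2.split(h)
    m={"red":((H<4)|(H>174))&(S>170)&(V>60),"blue":(H>105)&(H<125)&(S>150)&(V>50),"orange":(H>5)&(H<16)&(S>170)&(V>120)}[col].astype(np.uint8)
    n,l,st,c=cv2.connectedComponentsWithStats(m)
    return [(tuple(int(v) for v in st[i]),c[i].round(1)) for i in range(1,n) if st[i][4]>=amin],l
E
python3 - <<'E'
import pickle
from h import *
d=pickle.load(open("f0.pkl","rb"))
for n in d:
    for c in("red","blue"):
        for b in blobs(d[n]["image"],c,15)[0]:
            if 290<b[1][0]<420 and 130<b[1][1]<280: print(n,c,b, plane(d[n],b[1],.095).round(3))
E
```

```text
scene red ((332, 153, 6, 17, 85), array([334.5, 161.2])) [ 0.463 -0.034  0.095]
scene red ((319, 160, 8, 18, 89), array([322.9, 168.3])) [ 0.508 -0.029  0.095]
scene red ((360, 171, 23, 19, 171), array([370.6, 179.8])) [0.433 0.087 0.095]
scene blue ((396, 201, 11, 19, 132), array([400.6, 209.8])) [0.447 0.215 0.095]
scene blue ((383, 210, 11, 19, 128), array([388.4, 218.2])) [0.491 0.216 0.095]
side red ((342, 173, 4, 23, 79), array([343.6, 183.5])) [ 0.506 -0.031  0.095]
side red ((362, 173, 3, 22, 37), array([362.8, 184.6])) [ 0.46  -0.028  0.095]
side red ((395, 216, 13, 26, 212), array([400.8, 227.5])) [0.382 0.138 0.095]
side blue ((345, 237, 4, 28, 109), array([346.5, 250.6])) [0.491 0.22  0.095]
side blue ((369, 237, 4, 28, 92), array([370.5, 250.8])) [0.445 0.218 0.095]
```

Call:
move_arm(increments=[23,-28.5,-6,0,1,23,-28.5,-6,0,1,23,-28.5,-6,0,1,23,-28.5,-6,0,1,23,-28.5,-6,0,1,23,-28.5,-6,0,1,23,-28.5,-6,0,1,23,-28.5,-6,0,1])

```text
time: 0.77
tool_pos: [0.2947, -0.3216, 0.279]
tool_rot: [-0.0, 0.988, 0.151, -0.0]
contact_force: [0.4, 0.3, -0.1]
gripper_width: 0.999
grasp_force: 0.0
```

Call:
move_arm(increments=[23,-28.5,-6,0,1,23,-28.5,-6,0,1,23,-28.5,-6,0,1,23,-28.5,-6,0,1,23,-28.5,0,0,1,23,-28.5,0,0,1,23,-28.5,0,0,1,23,-28.5,0,0,1])

```text
time: 1.43
tool_pos: [0.4018, -0.0489, 0.3031]
tool_rot: [0.0, 0.988, 0.152, 0.0]
contact_force: [0.4, 0.4, 0.1]
gripper_width: 0.999
grasp_force: 0.0
```

Call:
move_arm(increments=[23,-28.5,0,0,1,23,-28.5,0,0,1,0,0,0,-0.12,1,0,0,0,-0.12,1,0,0,0,-0.12,1,0,0,0,-0.12,1,0,0,0,-0.12,1,0,0,0,-0.12,1])

```text
time: 2.1
tool_pos: [0.4283, 0.0176, 0.3027]
tool_rot: [-0.0, 0.87, 0.493, -0.0]
contact_force: [0.2, -0.8, 0.1]
gripper_width: 0.999
grasp_force: 0.0
```

Call:
move_arm(increments=[0,0,0,-0.12,1,0,0,0,-0.12,1,0,0,0,-0.12,1,0,0,0,-0.12,1,0,0,0,-0.12,1,0,0,0,0,1,0,0,0,0,1])

```text
time: 2.68
tool_pos: [0.4283, 0.0174, 0.3029]
tool_rot: [-0.0, 0.689, 0.725, -0.0]
contact_force: [-0.8, -0.5, -0.2]
gripper_width: 1.0
grasp_force: 0.0
```

```bash
python3 - <<'E'
from plant import manip
import cv2,pickle
from h import *
s=manip.state();f=manip.grab_frame("wrist");pickle.dump((s,f),open("w1.pkl","wb"))
print(s["tool_pos"],rot(s["tool_rot"]).as_matrix().round(3).tolist(),s["joint_pos"].round(2),f["T_tool_cam"],f["fov_y"])
cv2.imwrite("pics/w1.png",f["image"])
for c in("red","blue"):
    for b in blobs(f["image"],c,60)[0]: print(c,b,plane(f,b[1],.118,s).round(3))
E
```

```text
[0.42833847 0.01744616 0.3028982 ] [[-0.051, 0.999, -0.001], [0.999, 0.051, 0.0], [0.0, -0.001, -1.0]] [-0.13 -0.47  1.94  0.    1.67 -0.18] [[ 5.85898728e-04 -9.62447896e-01 -2.71465844e-01  6.92408914e-02]
 [ 9.99999743e-01  6.75916461e-04 -2.38099191e-04  4.06537650e-04]
 [ 4.12646298e-04 -2.71465635e-01  9.62448045e-01 -1.43675328e-01]
 [ 0.00000000e+00  0.00000000e+00  0.00000000e+00  1.00000000e+00]] 67.52545416750675
red ((262, 129, 19, 56, 892), array([270.8, 156.6])) [0.381 0.042 0.118]
red ((333, 204, 7, 32, 177), array([335.9, 219.2])) [ 0.458 -0.027  0.118]
red ((366, 204, 15, 32, 332), array([373.2, 219.1])) [ 0.501 -0.024  0.118]
blue ((376, 0, 12, 9, 83), array([380.3,   3.6])) [0.485 0.194 0.118]
```

View pics/w1.png

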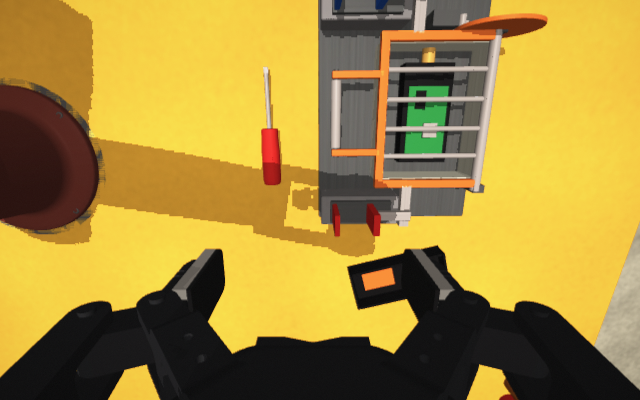

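The wrist view shows the red pads at about (336,219) and (373,219), the steel bar from (336,78) to (336,148), the screwdriver at about (270,155), and the blue pads at the top edge at about (345–385,4). Next I'll measure the edges.

```bash
python3 - <<'E'
import pickle
from h import *
s,f=pickle.load(open("w1.pkl","rb"));d=pickle.load(open("f0.pkl","rb"))
img=f["image"];bl,l=blobs(img,"red",60)
for b in bl[1:]:
    x,y,w,h,a=b[0]; i=l[int(y+h/2),:]; lab=[v for v in set(i[x:x+w]) if v][0]
    ed=[(np.flatnonzero(l[r]==lab).min(),np.flatnonzero(l[r]==lab).max(),r) for r in range(y,y+h,3)]
    print(b[0],[(int(a),int(c),r) for a,c,r in ed])
    for r in (y+4,y+h-5):
        xm=np.flatnonzero(l[r]==lab).max()+1
        print("rear top edge",plane(f,(xm,r),.118,s).round(4))
    print("-y end top",plane(f,(x+w/2,y+h),.118,s).round(4))
V=cv2.cvtColor(img,cv2.COLOR_BGR2HSV); print(V[110,325:350].tolist())
m=((V[...,1]<60)&(V[...,2]>110)); ys=range(84,146,2); P=[]
for r in ys:
    c=np.flatnonzero(m[r,326:348])+326
    if len(c)>3: P.append((c.min()/2+c.max()/2+.5,r,len(c)))
P=np.array(P);print(P[::5]);q=[plane(f,p[:2],.072,s) for p in P]
vx,vy,x0,y0=cv2.fitLine(np.array(q,np.float32)[:,:2],cv2.DIST_L2,0,.01,.01).ravel();print("bar",vx,vy,x0,y0)
# two-view triangulation pads: matched blob centroids
for nm,a,b in(("rt",(334.5,161.2),(362.8,184.6)),("rb",(322.9,168.3),(343.6,183.5)),("bt",(400.6,209.8),(370.5,250.8)),("bb",(388.4,218.2),(346.5,250.6))):
    print(nm,tri(ray(d["scene"],a),ray(d["side"],b)).round(4))
# bar arms orange ends in column range
o=((V[...,0]>5)&(V[...,0]<16)&(V[...,1]>170)&(V[...,2]>120))
c=np.flatnonzero(o[60:165,350])+60;print("arms rows",c.tolist())
E
```

```text
(333, 204, 7, 32, 177) [(333, 336, 204), (333, 337, 207), (333, 337, 210), (333, 338, 213), (333, 339, 216), (333, 339, 219), (333, 339, 222), (334, 339, 225), (335, 339, 228), (335, 338, 231), (335, 338, 234)]
rear top edge [ 0.4592 -0.0129  0.118 ]
rear top edge [ 0.4625 -0.0411  0.118 ]
-y end top [ 0.46   -0.0475  0.118 ]
(366, 204, 15, 32, 332) [(367, 372, 204), (367, 374, 207), (367, 376, 210), (367, 378, 213), (367, 380, 216), (366, 380, 219), (367, 380, 222), (369, 379, 225), (370, 379, 228), (372, 379, 231), (373, 378, 234)]
rear top edge [ 0.5028 -0.0107  0.118 ]
rear top edge [ 0.5106 -0.0386  0.118 ]
-y end top [ 0.5036 -0.0452  0.118 ]
[[30, 12, 107], [30, 10, 107], [15, 14, 112], [18, 12, 108], [20, 14, 108], [20, 14, 107], [12, 32, 142], [12, 33, 178], [11, 30, 201], [12, 31, 214], [13, 27, 228], [13, 26, 229], [13, 30, 215], [14, 33, 202], [13, 32, 182], [12, 33, 130], [12, 17, 75], [18, 13, 101], [18, 12, 108], [24, 12, 108], [24, 12, 107], [18, 12, 107], [24, 12, 107], [15, 14, 106], [18, 12, 107]]
[[333.5  84.   12. ]
 [334.   94.   13. ]
 [334.  104.   11. ]
 [334.  114.   11. ]
 [335.5 124.    9. ]
 [335.5 134.    9. ]
 [335.5 144.    9. ]]
bar 0.107937835 -0.9941577 0.45120853 0.09051918
rt [ 0.4598 -0.0374  0.0902]
rb [ 0.5065 -0.0311  0.0941]
bt [0.4448 0.2132 0.0914]
bb [0.4907 0.2163 0.0928]
arms rows [71, 72, 73, 74, 75, 76, 77, 149, 150, 151, 152, 153, 154, 155]
```

Call:
move_arm(increments=[-18.3,16,20,-0.01,1,-18.3,16,20,0,1,-18.3,16,20,0,1,0,0,30,0,1,0,0,30,0,1,0,0,0,0,1,0,0,0,0,1])

```text
time: 3.32
tool_pos: [0.4785, -0.0342, 0.1816]
tool_rot: [-0.002, 0.685, 0.729, -0.001]
contact_force: [0.6, -0.9, 0.4]
gripper_width: 1.002
grasp_force: 0.0
```

```bash
python3 - <<'E'
from plant import manip
import cv2,pickle
from h import *
s=manip.state();f=manip.grab_frame("wrist");pickle.dump((s,f),open("w2.pkl","wb"))
print(s["tool_pos"],rot(s["tool_rot"]).as_matrix()[:,1].round(3))
cv2.imwrite("pics/w2.png",f["image"])
bl,l=blobs(f["image"],"red",100)
for b in bl:
    x,y,w,h,a=b[0]
    if y<180: continue
    print(b[0],b[1],[plane(f,p,.118,s).round(4).tolist() for p in((x,y+h-6),(x+w,y+h-6),(x+w/2,y+h))])
E
```

```text
[ 0.47847866 -0.03421161  0.18162552] [ 0.998  0.062 -0.004]
(283, 184, 12, 47, 457) [288.7 206.6] [[0.4572, -0.0432, 0.118], [0.4661, -0.0427, 0.118], [0.4618, -0.0477, 0.118]]
(340, 184, 16, 47, 629) [347.5 206.6] [[0.4991, -0.0405, 0.118], [0.5109, -0.0398, 0.118], [0.5055, -0.0448, 0.118]]
```

View pics/w2.png

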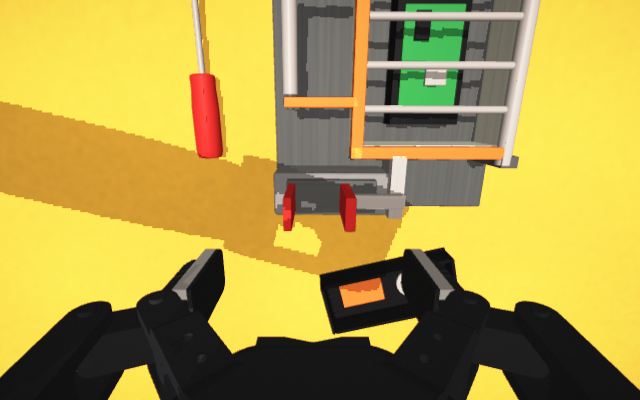

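The red pads sit at about (289,207) and (347,207), between the two fingertips in x, which matches the estimate. I'll descend and squeeze.

Call:
move_arm(increments=[0,1,22,0,1,0,0,25,0,1,0,0,22,0,1,0,0,22,0,1,0,0,0,0,1,0,0,0,0,1])

```text
time: 3.87
tool_pos: [0.4815, -0.0344, 0.0939]
tool_rot: [0.001, 0.684, 0.729, 0.0]
contact_force: [0.3, 0.0, 1.1]
gripper_width: 1.0
grasp_force: 0.0
```

Call:
move_arm(increments=[0,0,0,0,0.8,0,0,0,0,0.65,0,0,0,0,0.5,0,0,0,0,0.4,0,0,0,0,0.3,0,0,0,0,0.2,0,0,0,0,0.2,0,0,0,0,0.2])

```text
time: 4.53
tool_pos: [0.4808, -0.0349, 0.0951]
tool_rot: [-0.0, 0.684, 0.729, -0.001]
contact_force: [-8.0, 0.9, 14.5]
gripper_width: 0.268
grasp_force: 60.1
```

```bash
python3 - <<'E'
from plant import manip
import cv2
from h import *
s=manip.state();print(s["tool_pos"],s["contact_force"],s["gripper_width"],s["grasp_force"])
f=manip.grab_frame("wrist");g=manip.grab_frame("side")
a=cv2.resize(f["image"][120:320,170:470],(600,400)); b=cv2.resize(g["image"][130:230,280:430],(600,400),interpolation=cv2.INTER_CUBIC)
cv2.imwrite("pics/sq1.png",cv2.resize(np.vstack([a,b]),(450,600)))
E
```

```text
[ 0.48075092 -0.03487483  0.09509774] [-7.99855848  0.94150882 14.52815577] 0.26769190664399817 60.10003209114075
```

View pics/sq1.png

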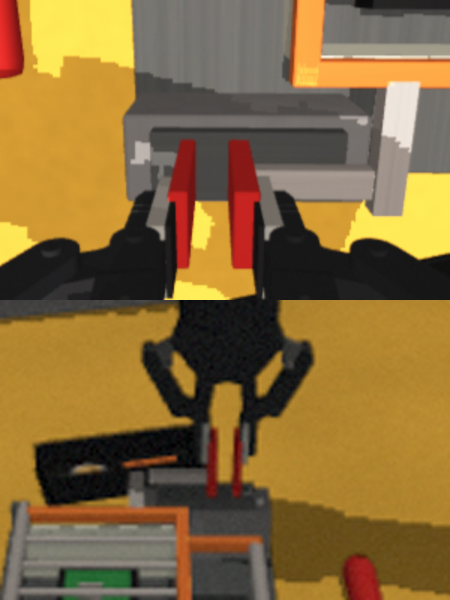

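Both red pads are gripped and drawn together, and the bolt end no longer covers the lug. Next I'll release and lift.

Call:
move_arm(increments=[0,0,0,0,0.5,0,0,0,0,0.8,0,0,0,0,1,0,0,0,0,1,0,0,0,0,1,0,0,-30,0,1,0,0,-35,0,1,0,0,-35,0,1])

```text
time: 5.3
tool_pos: [0.4801, -0.0342, 0.1926]
tool_rot: [-0.001, 0.684, 0.729, -0.0]
contact_force: [0.2, -0.6, 0.5]
gripper_width: 0.999
grasp_force: 0.0
```

Call:
move_arm(increments=[35,0,0,0,1,35,0,0,0,1,35,0,0,0,1,35,0,0,0,1,35,0,0,0,1,35,0,0,0,1,35,0,0,0,1,0,0,0,0,1])

```text
time: 5.97
tool_pos: [0.4643, 0.215, 0.1926]
tool_rot: [-0.001, 0.682, 0.731, 0.001]
contact_force: [-0.1, 0.4, -0.8]
gripper_width: 1.0
grasp_force: 0.0
```

```bash
python3 - <<'E'
from plant import manip
import cv2,pickle
from h import *
s=manip.state();f=manip.grab_frame("wrist");g=manip.grab_frame("side");c=manip.grab_frame("scene");pickle.dump((s,f,g,c),open("w3.pkl","wb"))
print(s["tool_pos"],rot(s["tool_rot"]).as_matrix()[:,1].round(3),s["joint_pos"].round(2))
cv2.imwrite("pics/w3.png",f["image"])
for col in("red","blue"):
  bl,l=blobs(f["image"],col,60)
  for b in bl:
    x,y,w,h,a=b[0]
    print(col,b[0],b[1],[plane(f,p,.118,s).round(4).tolist() for p in((x,y+h-6),(x+w,y+h-6),(x+w/2,y+h))])
for n,q in(("side",g),("scene",c)):
  for b in blobs(q["image"],"red",15)[0]:
    if 300<b[1][0]<400 and b[1][1]<230: print(n,b)
E
```

```text
[0.46434942 0.21500925 0.1925969 ] [0.998 0.07  0.001] [ 0.29 -0.2   1.91  0.    1.42  0.22]
red (214, 291, 23, 62, 976) [226.  321.1] [[0.3872, 0.0839, 0.118], [0.4073, 0.0854, 0.118], [0.3972, 0.0783, 0.118]]
blue (284, 181, 11, 45, 415) [288.9 202.8] [[0.4432, 0.206, 0.118], [0.4517, 0.2066, 0.118], [0.4477, 0.2014, 0.118]]
blue (338, 181, 16, 45, 589) [345.3 203.2] [[0.4848, 0.209, 0.118], [0.4971, 0.2098, 0.118], [0.4914, 0.2045, 0.118]]
side ((349, 174, 3, 22, 61), array([350. , 184.3]))
side ((362, 174, 3, 22, 36), array([362.8, 185.4]))
scene ((332, 153, 6, 17, 85), array([334.5, 161.2]))
scene ((323, 158, 8, 17, 87), array([327.1, 165.8]))
scene ((360, 172, 23, 18, 167), array([370.5, 179.8]))
```

View pics/w3.png

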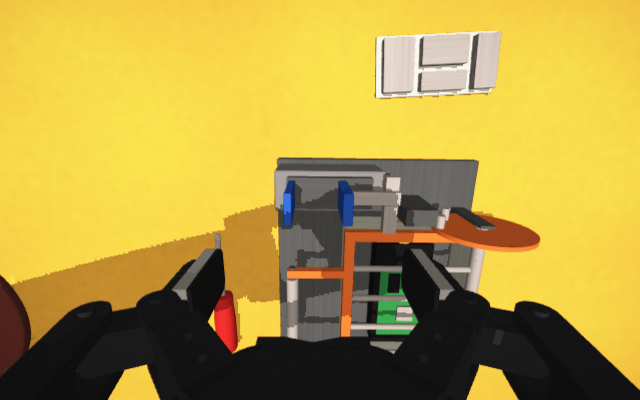

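The blue pads are at about (289,203) and (345,203), centred between the fingers. The red pad spacing in the side view shrank from 19 to 13 px, so its bolt is drawn about 15 mm. Next I'll squeeze blue.

Call:
move_arm(increments=[0,1.5,25,0,1,0,0,30,0,1,0,0,25,0,1,0,0,20,0,1,0,0,0,0,1,0,0,0,0,1])

```text
time: 6.62
tool_pos: [0.466, 0.2088, 0.0914]
tool_rot: [-0.001, 0.685, 0.729, -0.001]
contact_force: [1.1, 0.6, 1.0]
gripper_width: 0.997
grasp_force: 0.0
```

Call:
move_arm(increments=[0,0,0,0,0.8,0,0,0,0,0.65,0,0,0,0,0.5,0,0,0,0,0.4,0,0,0,0,0.3,0,0,0,0,0.2,0,0,0,0,0.2,0,0,0,0,0.2])

```text
time: 7.28
tool_pos: [0.4664, 0.2105, 0.0952]
tool_rot: [-0.001, 0.684, 0.729, -0.001]
contact_force: [-8.3, -1.8, 14.1]
gripper_width: 0.267
grasp_force: 59.9
```

Call:
move_arm(increments=[0,0,0,0,0.2,0,0,0,0,0.5,0,0,0,0,0.8,0,0,0,0,1,0,0,0,0,1,0,0,-30,0,1,0,0,-35,0,1,0,0,-35,0,1])

```text
time: 7.95
tool_pos: [0.4661, 0.2099, 0.1927]
tool_rot: [-0.0, 0.684, 0.729, -0.001]
contact_force: [0.9, 0.1, -0.3]
gripper_width: 0.996
grasp_force: 0.0
```

Call:
move_arm(increments=[-25,0,-10,0,0.6,-25,0,-10,0,0.53,-25,0,-10,0,0.53,-25,0,0,0,0.53,-20,0,0,0,0.53,0,0,0,0,0.53,0,0,0,0,0.53])

```text
time: 8.53
tool_pos: [0.4746, 0.0899, 0.2226]
tool_rot: [0.0, 0.685, 0.729, 0.0]
contact_force: [-0.1, 0.2, -0.3]
gripper_width: 0.528
grasp_force: 0.0
```

```bash
python3 - <<'E'
from plant import manip
import cv2,pickle
from h import *
s=manip.state();f=manip.grab_frame("wrist");g=manip.grab_frame("side");pickle.dump((s,f,g),open("w4.pkl","wb"))
print(s["tool_pos"],rot(s["tool_rot"]).as_matrix()[:,1].round(3),s["gripper_width"])
cv2.imwrite("pics/w4.png",f["image"])
for col in("red","blue"):
  for b in blobs(g["image"],col,15)[0]:
    if 330<b[1][0]<390 and 150<b[1][1]<280: print(col,b)
E
```

```text
[0.4746009  0.0898776  0.22260179] [0.998 0.062 0.001] 0.5281008116497309
red ((349, 173, 3, 23, 54), array([349.9, 185. ]))
red ((362, 173, 3, 23, 35), array([362.8, 185.4]))
blue ((353, 237, 5, 28, 114), array([354.6, 250.4]))
blue ((369, 237, 5, 28, 96), array([370.5, 250.7]))
```

View pics/w4.png

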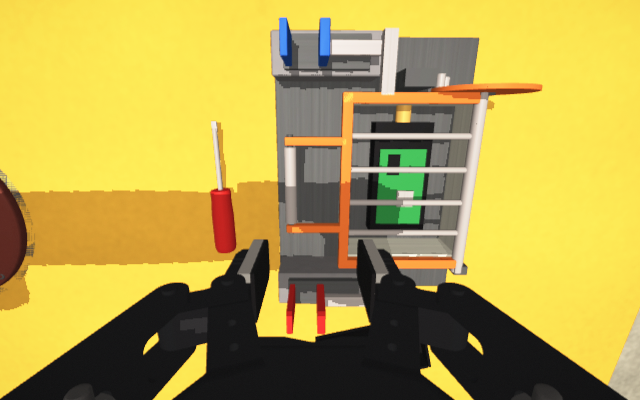

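The wrist view shows both bolts clear of the lugs, and blue is drawn about 15 mm by the same spacing test. The bar runs from (291,148) to (291,226). I'll check its position before grasping.

```bash
python3 - <<'E'
import pickle
from h import *
s,f,g=pickle.load(open("w4.pkl","rb"))
V=cv2.cvtColor(f["image"],cv2.COLOR_BGR2HSV); m=(V[...,1]<60)&(V[...,2]>125); q=[]
for r in range(152,222,3):
    c=np.flatnonzero(m[r,280:304])+280
    q.append(plane(f,(c.min()/2+c.max()/2+.5,r),.070,s)[:2])
q=np.array(q);print(q[::6].round(4))
vx,vy,x0,y0=cv2.fitLine(q.astype(np.float32),cv2.DIST_HUBER,0,.01,.01).ravel()
o=(V[...,0]>5)&(V[...,0]<16)&(V[...,1]>170)&(V[...,2]>120); c=np.flatnonzero(o[120:250,310])+120
k=np.flatnonzero(np.diff(c)>5)[0]; mid=(plane(f,(291,c[k]+1),.074,s)+plane(f,(291,c[k+1]),.074,s))/2
print("yaw",np.arctan2(vx,-vy),"bar mid",mid.round(4),x0+vx/vy*(mid[1]-y0))
p=np.array([x0+vx/vy*(mid[1]-y0),mid[1]]);R_=rot(s["tool_rot"]).as_matrix()[:2,:2]
print("tool shift mm",(R_.T@(p-s["tool_pos"][:2])*1000).round(1))
E
```

```text
[[0.4486 0.124 ]
 [0.4493 0.1061]
 [0.4531 0.0878]
 [0.4514 0.0686]]
yaw 0.04955371 bar mid [0.4514 0.1346 0.074 ] 0.4480195341191385
tool shift mm [ 46.3 -23.8]
```

Call:
move_arm(increments=[0,-12,25,0,0.53,0,-11,25,0,0.53,0,0,25,0,0.53,0,0,25,0,0.53,0,0,25,0,0.53,0,0,25,0,0.53,0,0,20,0,0.53,0,0,0,0,0.53])

```text
time: 9.3
tool_pos: [0.4473, 0.0899, 0.0475]
tool_rot: [-0.003, 0.684, 0.73, -0.003]
contact_force: [-0.7, 0.3, -0.6]
gripper_width: 0.528
grasp_force: 0.0
```

Call:
move_arm(increments=[0,0,0,0,0.53,0,0,0,0,0.4,0,0,0,0,0.3,0,0,0,0,0.2,0,0,0,0,0.1,0,0,0,0,0,0,0,0,0,0])

```text
time: 9.88
tool_pos: [0.4522, 0.0891, 0.054]
tool_rot: [0.001, 0.684, 0.729, 0.001]
contact_force: [-2.8, 0.7, 5.9]
gripper_width: 0.115
grasp_force: 58.5
```

Call:
move_arm(increments=[0,0.9,-18,0,0,0,2.7,-17.8,0,0,0,4.4,-17.4,0,0,0,6.2,-16.9,0,0,0,7.8,-16.2,0,0,0,0,0,0,0])

```text
time: 10.38
tool_pos: [0.4755, 0.0905, 0.1427]
tool_rot: [0.002, 0.684, 0.729, 0.002]
contact_force: [-4.0, 0.5, 0.9]
gripper_width: 0.119
grasp_force: 59.6
```

Call:
move_arm(increments=[0,9.4,-15.3,0,0,0,10.9,-14.4,0,0,0,12.3,-13.1,0,0,0,13.5,-11.9,0,0,0,14.6,-10.5,0,0,0,0,0,0,0])

```text
time: 10.88
tool_pos: [0.5359, 0.094, 0.2062]
tool_rot: [0.001, 0.684, 0.729, 0.001]
contact_force: [-5.3, -1.2, 6.0]
gripper_width: 0.113
grasp_force: 60.5
```

Call:
move_arm(increments=[0,15.7,-8.9,0,0,0,16.4,-7.4,0,0,0,17,-5.6,0,0,0,12,-3,0,0,0,5.5,-1,0,0,0,0,0,0,0,0,0,0,0,0])

```text
time: 11.47
tool_pos: [0.6008, 0.0978, 0.2314]
tool_rot: [0.001, 0.684, 0.729, 0.0]
contact_force: [-2.2, -2.3, 8.9]
gripper_width: 0.118
grasp_force: 60.9
```

Call:
move_arm(increments=[0,5,-0.8,0,0,0,4,-0.5,0,0,0,0,0,0,0,0,0,0,0,0,0,0,0,0,0,0,0,0,0,0])

```text
time: 11.97
tool_pos: [0.6095, 0.0984, 0.2327]
tool_rot: [0.001, 0.684, 0.729, 0.0]
contact_force: [-1.7, -1.6, 8.6]
gripper_width: 0.115
grasp_force: 60.9
```

```bash
python3 - <<'E'
from plant import manip
import cv2
from h import *
s=manip.state();print(s["tool_pos"],s["contact_force"],s["gripper_width"],s["grasp_force"])
g=manip.grab_frame("side");c=manip.grab_frame("scene")
for col in("red","blue"):
  for b in blobs(g["image"],col,15)[0]:
    if 330<b[1][0]<420 and 150<b[1][1]<280: print(col,b)
cv2.imwrite("pics/end.png",np.hstack([cv2.resize(i[100:350,220:450],(400,435)) for i in(g["image"],c["image"])]))
E
```

```text
[0.60946637 0.09837039 0.23266926] [-1.6937838  -1.58590096  8.56058777] 0.1151139395725148 60.904998779296875
red ((349, 173, 3, 23, 55), array([350. , 184.4]))
red ((362, 173, 3, 23, 35), array([362.7, 185.5]))
red ((395, 216, 13, 26, 212), array([400.8, 227.4]))
blue ((352, 237, 6, 28, 116), array([354.6, 250.3]))
blue ((369, 237, 4, 28, 94), array([370.5, 250.8]))
```

View pics/end.png

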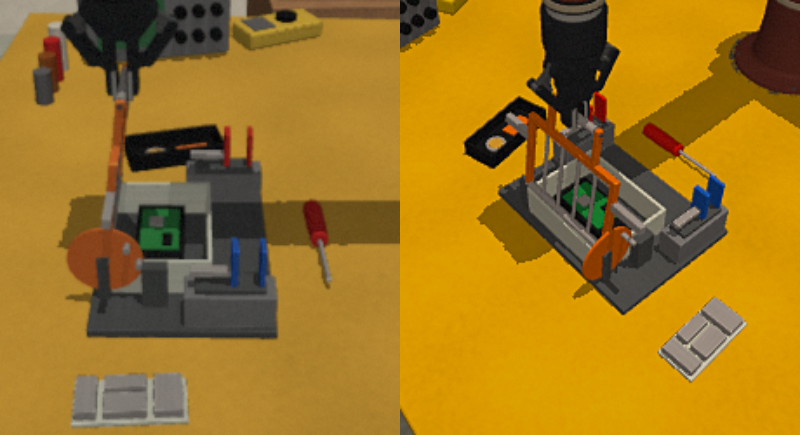

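The gate stands nearly upright, gripped at its bar at about (120,95) in the left panel. Both bolts are still drawn and the bystanders have not moved. The TCP travel of 157 mm puts the gate at about 1.44 rad, so I'll hand in.

```bash
python3 -c "
from plant import manip
print(manip.job_done())"
```

```text
the job is handed in; nothing more can be done
None
```

I squeezed the red catch, then the blue one, and lifted the gate to about 1.44 rad (estimated from arm travel); the arm is still holding it there by the bar, both bolts are drawn about 15 mm, and the radio shell, chassis and screwdriver are undisturbed; the job is handed in, but no verdict came back.

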